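# Set the medallion clamp with the thick feeler blade

## Task

Of the two upright feeler blades on the painting desk, draw the thicker one out of its block and slide it straight down into the gap between the two sprung jaws of the wooden medallion clamp. It fits snugly, so push steadily against the drag you feel until it is all but down to the clamp's floor, without ramming it, then let go so that the jaws hold it upright. Leave the thin blade standing in its own block.

Things in the scene. Friction and masses are not known exactly. Their poses are not given: they have to be found in the camera images.
- thick_feeler: Thicker feeler: steel blade 12 mm thick (x), 36 wide (y), 72 long, under a wooden handle 24 (x) x 44 (y) x 45 mm high, at z = 72 to 117 mm; 0.08-0.17 kg. Origin: centre of the half-round lower end; z up to the handle. Starts upright in the slot (2 mm play, 30 mm deep, floor 8 mm above the desk) of a fixed dark wood block 60 (x) x 76 (y) x 38 mm high, which turns with it.
- thin_feeler: Thinner feeler, to be left alone: blade 4 mm thick (x), 36 wide (y), 72 long, under a wooden handle 13 (x) x 44 (y) x 45 mm high; origin and axes as for the thick one. Stands, perhaps leaning a few degrees, in an equal block with a narrower slot.
- clamp: Medallion clamp, fixed to the desk: wooden base 150 (x) x 80 (y) x 15 mm, a 57 mm high end post at each end of x, two facing jaws between. Origin: centre of the underside; z up. The gap is centred over the origin, runs along y (jaws 60 mm wide) and is 6 mm wide in x at rest. Its floor is at z = 15 mm; the jaws' upright faces end at z = 50 mm, where the flared lips begin.
- clamp_mouth (a point): Centre of the clamp's mouth, 76 mm above its underside (top of the clamp); axes as the clamp's. The aluminium lips flare to about 36 mm wide here. Each jaw slides outward along x up to 18 mm on a soft spring (2.4 N at rest, 0.3 N more per mm): the thick blade spreads them 3 mm each, needing a downward push of 5 to 12 N. Blade fully down, its handle clears the lips by 11 mm.

How it is judged:
By the outcome, as a careful person would: the job done as asked, in the order asked, and still so for the second after the job is handed in, with the robot touching nothing.
It also fails if it takes over 38 s, if anything falls off the work surface, if the arm or the gripper's body presses on something with over 40 N, if the wrist force passes 120 N, or if a joint passes its speed limit or range.

## Robot

A 6-joint arm with a two-finger parallel gripper is mounted at the origin on the work surface. World frame = base frame: x ahead of the robot, y to its left, z up, the work surface at z = 0. Lengths are in mm, angles in rad, forces in N, time in s.
With the tool pointing down it reaches from about 300 to 850 mm from the base axis. Payload 4.2 kg.
Tool frame: the origin (TCP) lies midway between the tips of the shut fingers; the grasp point (between the pads) lies hold_point_z behind it (hold_point_z is the distance from the TCP to the grasp point, in mm); z points along the fingers, y is the direction in which the jaws open and shut (so a half turn about z gives the same grasp; the last joint's range is limited). The gripper opens to 91 mm and grips with 3 to 60 N. Pads are 32 mm wide; open, the fingers measure 118 mm over their backs; the gripper's body (76 mm by 178 mm) begins 60 mm behind the grasp point.
Start: joints at [1.164, 0.32, 1.565, -0, 1.257, -0.02], TCP at [216.909, 532.535, 213.976] pointing down, gripper open.
Joint ranges: [-3.11, 3.11], [-0.84, 2.01], [0.21, 2.61], [-1.34, 4.49], [0.05, 2.63], [-2.56, 2.56]. Speed limits (rad/s): [2.57, 2.57, 3.14, 3.14, 3.14, 3.14].

## Interface

Orientations are given as a unit quaternion [x, y, z, w].
In Python, from bench import get_state, read_camera, camera_params, finish_job, hold_point_z gives the robot as it stands. The module is installed in compiled form; this text tells all that it offers.
- The arm moves only by the shell command python3 -m pendant 'ROWS' [FORCE]. ROWS is JSON, a list of rows, each an object with "offset": the shift along the tool's x, y, z in m, a list of three; "dr": the turn, a rotation vector about the tool's x, y, z in rad, a list of three; "fingers": the finger opening in m, from 0 to 0.0912. In form: [{"offset": [x, y, z], "dr": [ax, ay, az], "fingers": fingers}, ...]. A call has 1 to 12 rows; each row shifts and turns the commanded pose from where the row before left it, along the tool's axes as they then stand; what a row does not reach is not made up. A row lasts 1/10 s, in which the tool goes at most 50 mm and 8.59 degrees, less where a joint would pass 70% of its speed; a pose out of reach is approached as far as the arm can. A call is refused whole if a number of a shift passes 0.05 or a number of a turn 0.15, either way. A call with a gripper value outside its range is refused whole. The fingers move at their own pace and stop on an object; FORCE is the grip in N (left out, the last holds). Time passes only in rows, so rows that do not move let the fingers close. It gives the time, the measured TCP pose, the force and the opening at its end, in the units of the state.
- get_state(): the state, without advancing time (a new reading comes with each control period).
- read_camera(name): name is "side" or "top" or "wrist"; returns the picture (400x640x3 uint8, red, green, blue); there is no depth.
- camera_params(name): a dict with "fx", "fy", "cx", "cy" (pixels), "k1" (the pictures are not rectified: a ray, as slopes to the right and down, at radius r is drawn at 1 + k1 r^2 times it, then the intrinsics apply), "origin" and "attitude" of the camera in the world; the wrist camera has in their place "tool_from_camera" (4x4, takes a point from camera to tool coordinates, whose origin is the TCP and whose axes are the flange's). Camera axes: x right, y down, z forward; pixel columns grow to the right and rows downward; lengths in mm; the calibration is good to about 2 mm. A picture is of the moment at which its call begins: read the wrist's pose just before it. camera_params takes no time and is no camera call.
- finish_job(): hands the job in, once; it reports no verdict.
The state is a dict: "time_s": time; "q": joint angles; "qvel": joint speeds; "tau": joint torques, N m; "eef_pos": TCP position; "ee_rot": TCP orientation; "wrist_force": force on the tool from outside, world axes, zero at the start; "moment": the same for the moment, N m; "width": finger opening in mm.
Only numpy, scipy, OpenCV 4.12 (cv2) and the standard library are available. Lean on these libraries where they do the work, as an engineer would, in place of code of your own. Each camera call takes 0.05 s, during which the arm holds its last target.

## Working session

There is one attempt and no reset: what is moved stays moved. The work goes in short steps, Python scripts to look and compute and a shell command to move; the robot and the scene stay as the last step left them, time stands still between calls to the robot, and variables do not carry over. Pictures are saved under pics/ and viewed, and the job is handed in when it is done.

```bash
mkdir -p pics
python3 - <<'E'
from bench import *
import cv2
print(get_state(), hold_point_z)
for n in ("side","top","wrist"):
    print(n,camera_params(n))
    cv2.imwrite(f"pics/{n}0.png",read_camera(n)[:,:,::-1])
E
```

```text
{'time_s': 0.0, 'q': array([ 1.16403349e+00,  3.20301015e-01,  1.56570515e+00, -3.41901795e-05,
        1.25741999e+00, -2.00263980e-02]), 'qvel': array([ 0.00105257, -0.00254054,  0.00068723, -0.00109015, -0.00212542,
       -0.00055152]), 'tau': array([ 2.32272010e-03, -4.12469745e+01, -2.31974316e+01,  7.28566409e-02,
        4.56793921e-02, -1.38885666e-04]), 'eef_pos': array([216.68590837, 532.03839257, 213.10492999]), 'ee_rot': array([ 1.92160154e-01,  9.81363151e-01, -8.99397094e-04, -1.78258817e-04]), 'wrist_force': array([ 0.05067083, -0.25970262, -0.38737206]), 'moment': array([ 0.02620572, -0.02909287, -0.0745247 ]), 'width': 91.20551645863318} 18.8
side {'fx': 394.9617136643178, 'fy': 394.9617136643178, 'cx': 314.5843285273762, 'cy': 194.98921938241065, 'k1': 0.012423222023051975, 'origin': array([460.70417551, 648.90805497, 443.35567938]), 'attitude': array([-0.03790269,  0.86973951, -0.49165759,  0.01973288])}
top {'fx': 485.5773679081187, 'fy': 485.5773679081187, 'cx': 315.7308496976557, 'cy': 194.89021505420752, 'k1': 0.05110716638339394, 'origin': array([ 473.72260842,    1.87060997, 1029.87809788]), 'attitude': array([-0.70472254,  0.70841691, -0.02436644,  0.03029678])}
wrist {'fx': 292.55838524494857, 'fy': 292.55838524494857, 'cx': 323.8517607795946, 'cy': 201.28881879738395, 'k1': 0.002616807014105531, 'tool_from_camera': array([[-3.74717513e-04, -9.58078274e-01, -2.86506336e-01,
         8.08420633e+01],
       [ 9.99999900e-01, -4.28640564e-04,  1.25490194e-04,
        -1.30890250e+00],
       [-2.43037666e-04, -2.86506260e-01,  9.58078339e-01,
        -1.69980073e+02],
       [ 0.00000000e+00,  0.00000000e+00,  0.00000000e+00,
         1.00000000e+00]])}
```

View pics/top0.png

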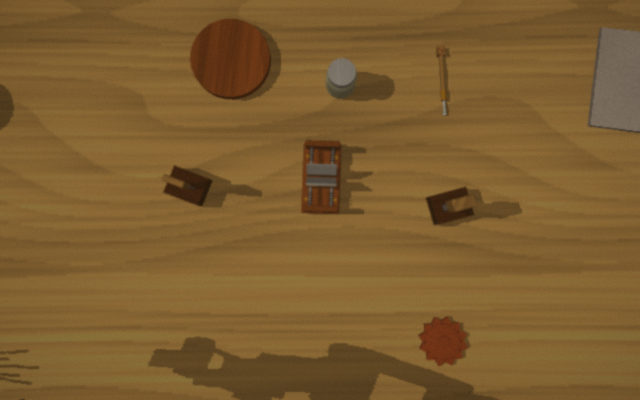

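View pics/side0.png

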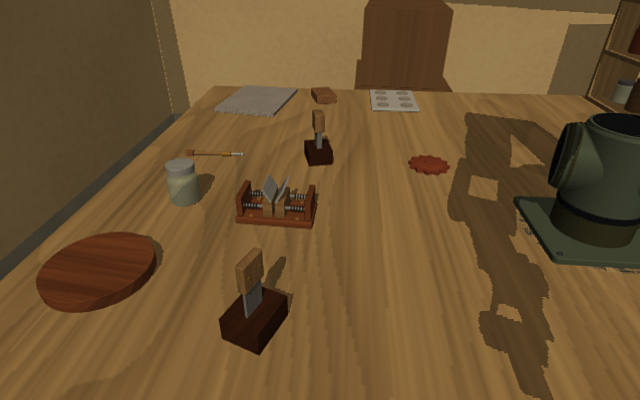

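View pics/wrist0.png

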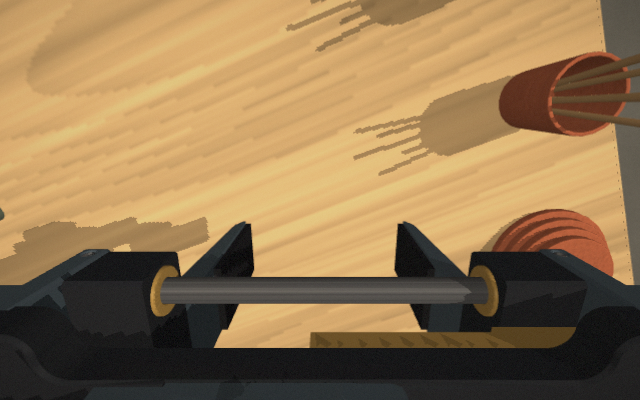

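The top view shows blocks near (188,186) and (450,206) and the clamp at (322,177). The side view shows the near block at (255,318), the far one at (319,150) and the clamp at (277,205). I'll enlarge these to see which blade is thicker.

Run:
```python
import cv2, numpy as np
t=cv2.imread("pics/top0.png"); s=cv2.imread("pics/side0.png")
z=lambda im,x,y,w,h,k:cv2.resize(im[y:y+h,x:x+w],None,fx=k,fy=k,interpolation=cv2.INTER_CUBIC)
a=np.hstack([z(t,150,150,80,70,5),z(t,410,170,80,70,5)])
b=np.hstack([z(s,205,240,100,120,3),z(s,290,100,60,72,5),z(t,290,125,60,104,3.47)[:360]]) if 0 else np.hstack([z(s,205,240,100,120,2),cv2.resize(z(s,290,100,60,72,1),(200,240),interpolation=cv2.INTER_CUBIC),cv2.resize(t[130:226,282:362],(200,240),interpolation=cv2.INTER_CUBIC),cv2.resize(s[170:242,230:330],(200,240))])
im=np.vstack([np.clip(a*1.6,0,255).astype(np.uint8),np.clip(b*1.6,0,255).astype(np.uint8)[:, :800]])
cv2.imwrite("pics/zoom1.png",im);print(im.shape)
```

```text
(590, 800, 3)
```

View pics/zoom1.png

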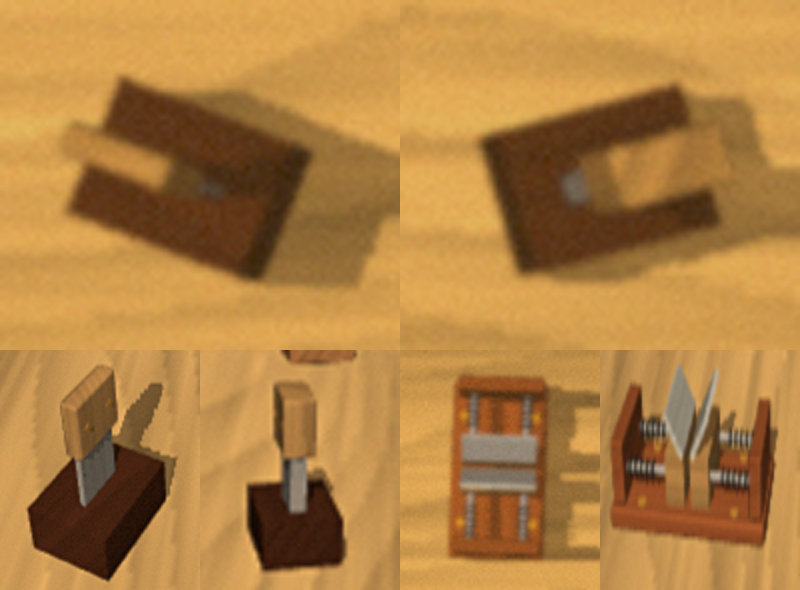

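The right-hand blade (top view, ~(450,206), negative y) is the thick one. The left one is thin. Next I'll compute coarse poses from the block and clamp outlines.

```bash
cat > h.py <<'E'
import numpy as np, cv2
from scipy.spatial.transform import Rotation as R
from bench import *
def cam(n,st=None):
    p=camera_params(n)
    if n=="wrist":
        M=np.array(p["tool_from_camera"]); Rt=R.from_quat(st["ee_rot"]).as_matrix()
        return p,Rt@M[:3,:3],Rt@M[:3,3]+st["eef_pos"]
    return p,R.from_quat(p["attitude"]).as_matrix(),np.array(p["origin"])
def cast(n,uv,z,st=None):
    p,Rm,o=cam(n,st); uv=np.atleast_2d(np.float64(uv))
    d=(uv-[p["cx"],p["cy"]])/[p["fx"],p["fy"]]; s=d.copy()
    for _ in range(10): s=d/(1+p["k1"]*(s**2).sum(1,keepdims=True))
    r=np.c_[s,np.ones(len(s))]@Rm.T
    return o+r*((z-o[2])/r[:,2])[:,None]
def proj(n,P,st=None):
    p,Rm,o=cam(n,st); c=(np.atleast_2d(P)-o)@Rm; s=c[:,:2]/c[:,2:]
    return s*(1+p["k1"]*(s**2).sum(1,keepdims=True))*[p["fx"],p["fy"]]+[p["cx"],p["cy"]]
E
python3 - <<'E'
from h import *
t=cv2.imread("pics/top0.png")
hsv=cv2.cvtColor(t,cv2.COLOR_BGR2HSV)
dark=((hsv[...,2]<75)).astype(np.uint8)
for (x,y,w,h) in ((150,150,80,70),(410,170,80,70)):
    m=np.zeros_like(dark); m[y:y+h,x:x+w]=dark[y:y+h,x:x+w]
    c=max(cv2.findContours(m,0,1)[0],key=cv2.contourArea)
    hull=cv2.convexHull(c)
    q=cv2.approxPolyDP(hull,4,True)[:,0]
    print(q.tolist()); print(cast("top",q,38)[:,:2].round(1).tolist())
    r=cv2.minAreaRect(np.float32(cast("top",hull[:,0],38)[:,:2])); print(r)
m=((hsv[...,0]<12)&(hsv[...,1]>150)).astype(np.uint8); k=np.zeros_like(m);k[120:230,285:360]=m[120:230,285:360]
c=np.vstack([c for c in cv2.findContours(k,0,1)[0] if cv2.contourArea(c)>10])
hull=cv2.convexHull(c); q=cv2.approxPolyDP(hull,4,True)[:,0]
print(q.tolist());
for z in (0,15,57): print(z,cast("top",q,z)[:,:2].round(1).tolist(),cv2.minAreaRect(np.float32(cast("top",hull[:,0],z)[:,:2])))
E
```

```text
[[174, 167], [212, 181], [202, 205], [165, 191]]
[[609.7, 300.8], [580.4, 222.8], [531.2, 242.6], [560.3, 318.3]]
((571.2939453125, 271.32977294921875), (84.21707153320312, 58.2080192565918), 68.65906524658203)
[[465, 188], [473, 214], [434, 223], [427, 198]]
[[563.0, -294.0], [510.0, -308.5], [492.1, -229.7], [543.0, -216.8]]
((526.339599609375, -262.253662109375), (58.33424758911133, 83.26744079589844), 14.844234466552734)Traceback (most recent call last):
  File "<stdin>", line 13, in <module>
    return _nx.concatenate(arrs, 0, dtype=dtype, casting=casting)
           ~~~~~~~~~~~~~~~^^^^^^^^^^^^^^^^^^^^^^^^^^^^^^^^^^^^^^^
ValueError: need at least one array to concatenate
```

```bash
python3 -m pendant '[{"offset":[0,0,-0.007],"dr":[0,0,0.133],"fingers":0.0912},{"offset":[0,0,-0.007],"dr":[0,0,0.133],"fingers":0.0912},{"offset":[0,0,-0.007],"dr":[0,0,0.133],"fingers":0.0912},{"offset":[0,0,-0.007],"dr":[0,0,0.133],"fingers":0.0912},{"offset":[0,0,-0.007],"dr":[0,0,0.133],"fingers":0.0912},{"offset":[0,0,-0.007],"dr":[0,0,0.133],"fingers":0.0912},{"offset":[0,0,-0.007],"dr":[0,0,0.133],"fingers":0.0912}]'; python3 -m pendant '[{"offset":[-0.045,0.011,0],"dr":[0,0,0],"fingers":0.0912},{"offset":[-0.045,0.011,0],"dr":[0,0,0],"fingers":0.0912},{"offset":[-0.045,0.011,0],"dr":[0,0,0],"fingers":0.0912},{"offset":[-0.045,0.011,0],"dr":[0,0,0],"fingers":0.0912},{"offset":[-0.045,0.011,0],"dr":[0,0,0],"fingers":0.0912},{"offset":[-0.045,0.011,0],"dr":[0,0,0],"fingers":0.0912},{"offset":[-0.045,0.011,0],"dr":[0,0,0],"fingers":0.0912},{"offset":[-0.045,0.011,0],"dr":[0,0,0],"fingers":0.0912},{"offset":[-0.045,0.011,0],"dr":[0,0,0],"fingers":0.0912},{"offset":[-0.045,0.011,0],"dr":[0,0,0],"fingers":0.0912},{"offset":[-0.045,0.011,0],"dr":[0,0,0],"fingers":0.0912},{"offset":[-0.045,0.011,0],"dr":[0,0,0],"fingers":0.0912}]'
```

```text
time_s: 0.85
eef_pos: [216.8, 532.3, 262.9]
ee_rot: [0.614, 0.789, -0.0, 0.0]
wrist_force: [-0.1, -1.0, -0.1]
width: 90.9
time_s: 2.05
eef_pos: [480.3, 40.9, 262.9]
ee_rot: [0.612, 0.791, 0.0, -0.0]
wrist_force: [-0.6, 1.1, 0.4]
width: 91.6
```

```bash
python3 -m pendant '[{"offset":[-0.045,0.011,0],"dr":[0,0,0],"fingers":0.0912},{"offset":[-0.045,0.011,0],"dr":[0,0,0],"fingers":0.0912},{"offset":[-0.01,0.002,0],"dr":[0,0,0],"fingers":0.0912},{"offset":[0,0,0],"dr":[0,0,0],"fingers":0.0912},{"offset":[0,0,0],"dr":[0,0,0],"fingers":0.0912}]'
python3 - <<'E'
from h import *
import pickle
st=get_state(); im=read_camera("wrist")[:,:,::-1]; pickle.dump(st,open("w1.pkl","wb"))
cv2.imwrite("pics/w1.png",im); print(st["eef_pos"],st["qvel"].round(3))
E
```

```text
time_s: 2.55
eef_pos: [527.5, -47.2, 262.7]
ee_rot: [0.612, 0.791, 0.0, -0.001]
wrist_force: [-0.7, -1.0, -0.1]
width: 91.6
[527.46098455 -47.18881269 262.65657096] [ 0.021 -0.014  0.006 -0.002 -0.002 -0.004]
```

View pics/w1.png

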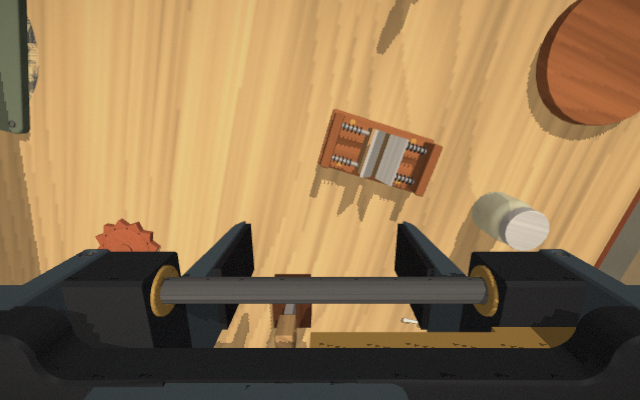

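The wrist view shows the clamp centred near (382,152), with the thick blade's handle below the finger rod at (287,325). I'll zoom in on the clamp.

Run:
```python
import cv2
im=cv2.imread("pics/w1.png")
cv2.imwrite("pics/w1z.png",cv2.resize(im[100:204,310:450],None,fx=5.5,fy=5.5,interpolation=cv2.INTER_CUBIC))
```

```text
(no output)
```

View pics/w1z.png

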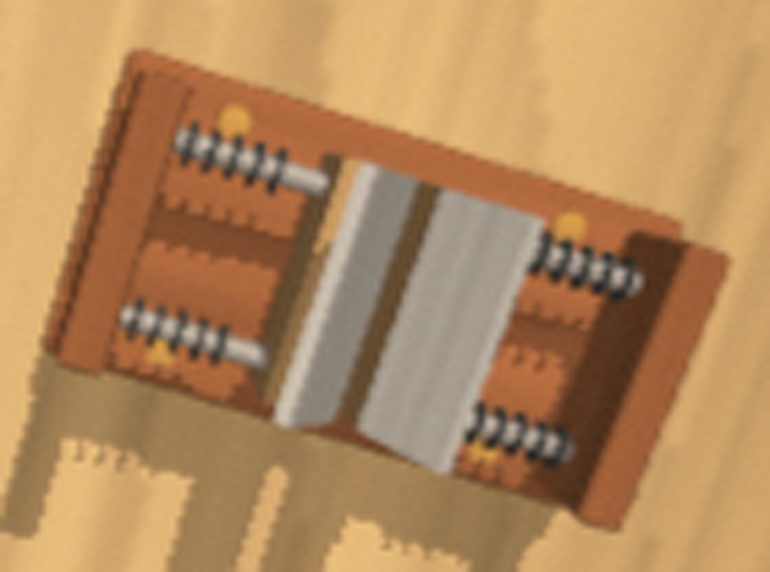

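Run:
```python
from h import *
import pickle
st=pickle.load(open("w1.pkl","rb"))
f=lambda pts,z:cast("wrist",(np.array(pts)+.5)/5.5-.5+[310,100],z,st)[:,:2]
P=f([(140,72),(58,365),(730,262),(617,528)],57)
G=f([(420,185),(338,415),(440,190),(358,425)],50)
L=f([(362,163),(282,424),(548,215),(445,473)],76)
for n,a in (("post outer",P),("gap",G),("lips",L)):
    print(n,a.round(1).tolist(),a.mean(0).round(1),"len",np.linalg.norm(a[0]-a[1]),np.linalg.norm(a[2]-a[3]),"wid",np.linalg.norm(a[:2].mean(0)-a[2:].mean(0)))
    for d in (a[1]-a[0],a[3]-a[2]): print(np.degrees(np.arctan2(d[1],d[0])))
    d=a[2:].mean(0)-a[:2].mean(0);print("x",np.degrees(np.arctan2(d[1],d[0])))
# thick handle from top/side
import cv2
```

```text
post outer [[519.8, 35.1], [518.3, -33.4], [662.6, 28.6], [659.2, -38.0]] [590.   -1.9] len 68.49091301229903 66.72543879680583 wid 141.89124048106763
-91.24172177726489
-92.92552444104014
x -2.2534516137851712
gap [[589.5, 27.2], [587.1, -29.4], [594.3, 27.3], [592.5, -30.5]] [590.8  -1.3] len 56.68282599690614 57.88377968734327 wid 5.155408051366967
-92.45883622104009
-91.84633210864918
x -5.911061930309901
lips [[570.4, 28.7], [570.0, -30.5], [612.8, 28.3], [609.2, -32.1]] [590.6  -1.4] len 59.20418356368907 60.520872792583205 wid 40.79054560742376
-90.35425806473872
-93.44074230848322
x -1.409655578438774
```

Run:
```python
from h import *
t=cv2.imread("pics/top0.png")
print(cast("top",[(322,176)],57), proj("top",[(590.5,-1.5,57)]), proj("side",[(590.5,-1.5,50)]))
# candidate thick block/handle projections
c=np.array([527,-266]);a=np.radians(14.5);Rz=np.array([[np.cos(a),-np.sin(a)],[np.sin(a),np.cos(a)]])
def box(w,h,z): return np.c_[np.array([(-w,-h),(w,-h),(w,h),(-w,h)])/2@Rz.T+c,np.full(4,z)]
for n in("top","side"):
  im=cv2.imread(f"pics/{n}0.png");k=6 if n=="top" else 8
  x0,y0=(415,175) if n=="top" else (285,95)
  im=cv2.resize(im[y0:y0+75,x0:x0+70],None,fx=k,fy=k,interpolation=cv2.INTER_CUBIC)
  for b in(box(60,76,38),box(24,44,80),box(24,44,125)):
    q=(proj(n,b)-[x0,y0]+.5)*k-.5
    cv2.polylines(im,[np.int32(q.round())],True,(0,255,0),1)
  cv2.imwrite(f"pics/ov_{n}.png",im)
a=cv2.imread("pics/ov_top.png");b=cv2.imread("pics/ov_side.png");b=cv2.resize(b,(380,450))
cv2.imwrite("pics/ov.png",np.hstack([a,b[:450]]))
```

```text
[[587.23632053  -2.97009844  57.        ]] [[321.26120972 174.39474627]] [[275.99273873 193.37382088]]
```

View pics/ov.png

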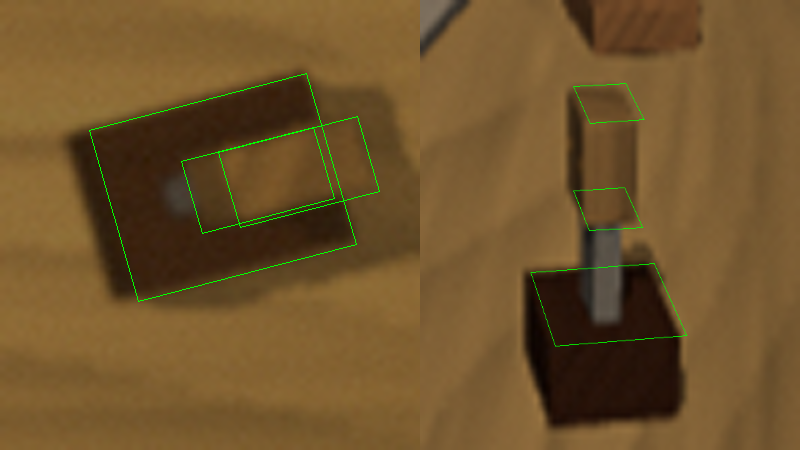

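```bash
python3 -m pendant '[{"offset":[-0.042,-0.009,-0.000],"dr":[0,0,0],"fingers":0.0912},{"offset":[-0.042,-0.009,0],"dr":[0,0,0],"fingers":0.0912},{"offset":[-0.042,-0.009,0.01],"dr":[0,0,0],"fingers":0.0912},{"offset":[-0.042,-0.009,0.015],"dr":[0,0,0],"fingers":0.0912},{"offset":[-0.042,-0.009,0.015],"dr":[0,0,0],"fingers":0.0912},{"offset":[-0.042,-0.010,0.015],"dr":[0,0,0],"fingers":0.0912},{"offset":[0,0,0],"dr":[0,0,0],"fingers":0.0912},{"offset":[0,0,0],"dr":[0,0,0],"fingers":0.0912}]'
python3 - <<'E'
from h import *
import pickle
st=get_state(); im=read_camera("wrist")[:,:,::-1]; pickle.dump(st,open("w2.pkl","wb"))
cv2.imwrite("pics/w2.png",im); print(st["eef_pos"],st["qvel"].round(3))
E
```

```text
time_s: 3.4
eef_pos: [537.8, -304.7, 207.5]
ee_rot: [0.612, 0.791, 0.0, -0.001]
wrist_force: [0.6, 0.0, -0.2]
width: 91.1
[ 537.82239571 -304.65727489  207.53674053] [ 0.029 -0.024 -0.004  0.001  0.    -0.001]
```

View pics/w2.png

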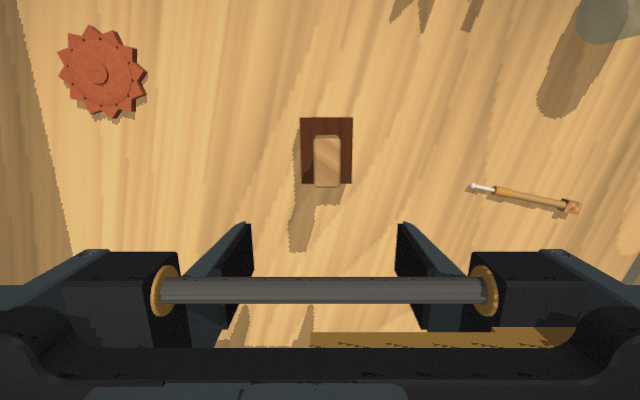

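The view shows the block from (301,118) to (352,184) and the handle from (314,135) to (340,187). Both are aligned with the picture axes, so the yaw already matches. Next, sub-pixel edges.

Run:
```python
from h import *
import pickle
st=pickle.load(open("w2.pkl","rb"))
im=cv2.imread("pics/w2.png")
hsv=cv2.cvtColor(im,cv2.COLOR_BGR2HSV)
print("row125 V",hsv[125,296:358,2].tolist()); print("row160 V",hsv[160,296:358,2].tolist())
print("row178 V",hsv[178,296:358,2].tolist())
print("col306 V",hsv[110:195,306,2].tolist()); print("col346",hsv[110:195,346,2].tolist());print("col327",hsv[125:195,327,2].tolist())
cv2.imwrite("pics/w2z.png",cv2.resize(im[105:200,285:365],None,fx=6,fy=6,interpolation=cv2.INTER_CUBIC))
```

```text
row125 V [221, 219, 218, 180, 120, 89, 92, 90, 90, 87, 89, 91, 91, 90, 88, 86, 89, 93, 94, 92, 92, 93, 92, 94, 92, 90, 90, 87, 87, 86, 84, 85, 89, 89, 92, 93, 93, 92, 91, 91, 91, 89, 82, 83, 82, 81, 86, 89, 90, 89, 91, 91, 93, 91, 90, 89, 116, 203, 228, 228, 227, 228]
row160 V [165, 166, 162, 163, 139, 103, 90, 90, 91, 89, 89, 92, 91, 90, 89, 91, 73, 100, 135, 153, 165, 169, 171, 177, 180, 185, 189, 192, 192, 192, 192, 195, 198, 199, 204, 205, 203, 204, 205, 201, 200, 192, 183, 167, 120, 84, 86, 88, 89, 93, 91, 91, 88, 91, 86, 93, 200, 228, 228, 226, 225, 222]
row178 V [157, 153, 152, 153, 153, 116, 73, 63, 63, 62, 61, 65, 60, 63, 63, 63, 64, 88, 140, 163, 175, 180, 181, 185, 185, 184, 184, 183, 181, 179, 179, 179, 175, 174, 175, 172, 171, 171, 171, 173, 172, 168, 159, 145, 101, 79, 85, 85, 90, 90, 91, 92, 91, 89, 87, 136, 200, 215, 212, 208, 208, 209]
col306 V [220, 221, 220, 220, 221, 221, 214, 161, 90, 90, 89, 90, 90, 90, 91, 89, 93, 92, 90, 90, 90, 92, 90, 91, 89, 92, 92, 90, 92, 89, 91, 91, 93, 90, 88, 91, 90, 92, 90, 88, 90, 92, 92, 91, 94, 91, 91, 89, 93, 92, 89, 92, 93, 92, 92, 90, 89, 89, 89, 89, 92, 85, 63, 64, 64, 64, 62, 62, 61, 64, 66, 62, 63, 87, 142, 164, 162, 160, 163, 161, 162, 162, 160, 163, 165]
col346 [209, 206, 207, 204, 206, 204, 193, 133, 91, 89, 91, 94, 91, 92, 92, 91, 91, 91, 90, 91, 92, 91, 92, 93, 91, 91, 91, 91, 91, 92, 92, 92, 93, 91, 91, 91, 90, 90, 93, 92, 91, 91, 90, 92, 89, 90, 92, 90, 91, 92, 91, 89, 92, 88, 90, 91, 89, 90, 89, 89, 89, 91, 89, 91, 91, 94, 91, 88, 91, 89, 92, 88, 92, 127, 210, 214, 226, 225, 226, 223, 224, 222, 222, 221, 219]
col327 [85, 85, 87, 87, 85, 87, 87, 86, 84, 90, 135, 152, 156, 176, 203, 191, 187, 182, 181, 181, 180, 181, 187, 190, 192, 194, 195, 197, 198, 201, 204, 204, 206, 204, 197, 195, 192, 190, 189, 185, 178, 174, 168, 169, 174, 175, 173, 173, 170, 174, 172, 175, 175, 179, 179, 180, 183, 185, 183, 184, 176, 148, 129, 157, 157, 156, 155, 155, 154, 154]
```

View pics/w2z.png

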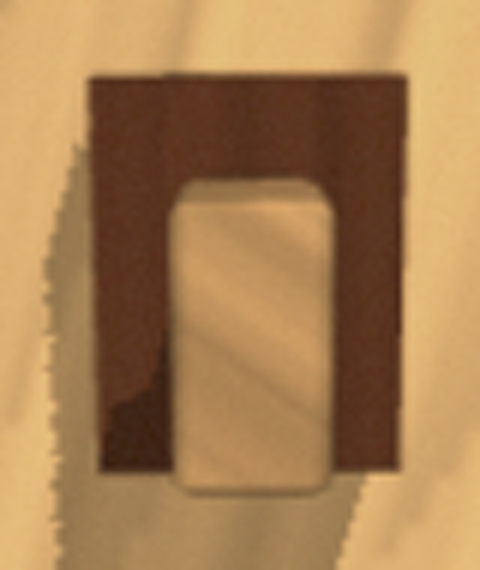

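Run:
```python
from h import *
import pickle
st=pickle.load(open("w2.pkl","rb"))
f=lambda pts,z:cast("wrist",(np.array(pts)+.5)/6-.5+[285,105],z,st)[:,:2]
B=f([(88,75),(407,75),(401,472),(97,472)],38)
H=f([(172,200),(334,200),(332,493),(174,493)],125)
for a in(B,H):
    print(a.round(1).tolist(),a.mean(0).round(1)); e=np.diff(np.r_[a,a[:1]],axis=0)
    print(np.linalg.norm(e,axis=1).round(1),np.degrees(np.arctan2(e[:,1],e[:,0])).round(1))
Rt=R.from_quat(st["ee_rot"]).as_matrix()
print("tool x,y ang",np.degrees(np.arctan2(Rt[1,:2],Rt[0,:2])))
for a in(B,H):
    d=np.r_[a.mean(0)-st["eef_pos"][:2],0]; print("tool offset",Rt.T@d)
```

```text
[[491.6, -237.3], [549.0, -222.4], [568.8, -295.4], [510.5, -310.5]] [ 530.  -266.4]
[59.3 75.6 60.3 75.6] [  14.5  -74.8 -165.5  104.5]
[[513.6, -248.3], [535.7, -242.6], [546.7, -283.6], [524.1, -289.5]] [ 530. -266.]
[22.9 42.5 23.4 42.5] [  14.5  -75.  -165.5  104.3]
tool x,y ang [104.49890961  14.49895879]
tool offset [39.01681266  1.97917923  0.06886209]
tool offset [39.38103444  2.11078596  0.06945064]
```

```bash
python3 -m pendant '[{"offset":[0.0196,0.001,0],"dr":[0,0,0],"fingers":0.07},{"offset":[0.0196,0.001,0],"dr":[0,0,0],"fingers":0.06},{"offset":[0,0,0.03],"dr":[0,0,0],"fingers":0.05},{"offset":[0,0,0.03],"dr":[0,0,0],"fingers":0.05},{"offset":[0,0,0.03],"dr":[0,0,0],"fingers":0.05},{"offset":[0,0,0.0215],"dr":[0,0,0],"fingers":0.05},{"offset":[0,0,0.01],"dr":[0,0,0],"fingers":0.05},{"offset":[0,0,0],"dr":[0,0,0],"fingers":0.05},{"offset":[0,0,0],"dr":[0,0,0],"fingers":0.05}]' 30
python3 - <<'E'
from h import *
for n in("wrist",): cv2.imwrite("pics/w3.png",read_camera(n)[:,:,::-1])
E
```

```text
time_s: 4.35
eef_pos: [531.1, -266.9, 87.9]
ee_rot: [0.612, 0.791, 0.0, 0.001]
wrist_force: [0.3, -0.1, 0.6]
width: 50.0
```

View pics/w3.png

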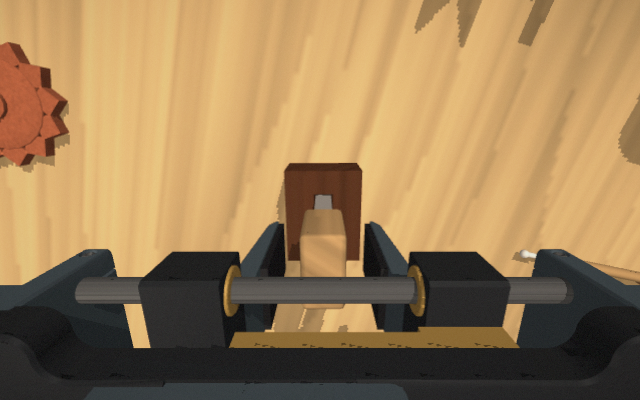

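The handle (302–347, centre 324) sits centred between the fingers. Closing now.

```bash
python3 -m pendant '[{"offset":[0,0,0],"dr":[0,0,0],"fingers":0.02},{"offset":[0,0,0],"dr":[0,0,0],"fingers":0.01},{"offset":[0,0,0],"dr":[0,0,0],"fingers":0.01},{"offset":[0,0,0],"dr":[0,0,0],"fingers":0.01},{"offset":[0,0,0],"dr":[0,0,0],"fingers":0.01}]' 45; python3 -c "
from bench import *
s=get_state();print(s['eef_pos'],s['wrist_force'],s['moment'],s['width'])"
```

```text
time_s: 4.9
eef_pos: [530.2, -267.5, 86.8]
ee_rot: [0.612, 0.791, 0.0, 0.0]
wrist_force: [0.7, 0.8, 1.8]
width: 23.6
[ 530.21720262 -267.49855812   86.76588049] [0.6874819  0.83621983 1.77950852] [-0.03307181  0.08813754 -0.01856858] 23.615755843084973
```

Firm grip at 23.6 mm with little side force. I'll lift it straight out: 30 mm slot depth plus clearance.

```bash
python3 -m pendant '[{"offset":[0,0,-0.006],"dr":[0,0,0],"fingers":0.01},{"offset":[0,0,-0.008],"dr":[0,0,0],"fingers":0.01},{"offset":[0,0,-0.01],"dr":[0,0,0],"fingers":0.01},{"offset":[0,0,-0.012],"dr":[0,0,0],"fingers":0.01},{"offset":[0,0,-0.02],"dr":[0,0,0],"fingers":0.01},{"offset":[0,0,-0.02],"dr":[0,0,0],"fingers":0.01},{"offset":[0,0,-0.02],"dr":[0,0,0],"fingers":0.01},{"offset":[0,0,-0.02],"dr":[0,0,0],"fingers":0.01},{"offset":[0,0,-0.01],"dr":[0,0,0],"fingers":0.01},{"offset":[0,0,0],"dr":[0,0,0],"fingers":0.01},{"offset":[0,0,0],"dr":[0,0,0],"fingers":0.01}]'
python3 - <<'E'
from h import *
cv2.imwrite("pics/w4.png",read_camera("wrist")[:,:,::-1]);cv2.imwrite("pics/s4.png",read_camera("side")[:,:,::-1])
E
```

```text
time_s: 6.0
eef_pos: [529.7, -267.2, 212.0]
ee_rot: [0.612, 0.791, -0.0, -0.0]
wrist_force: [-0.4, -0.3, -0.9]
width: 23.4
```

View pics/w4.png

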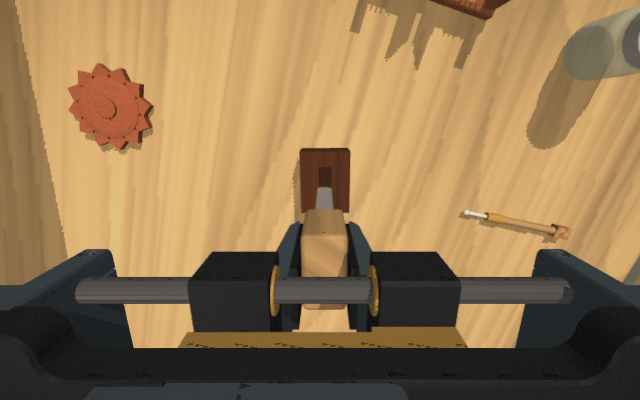

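View pics/s4.png

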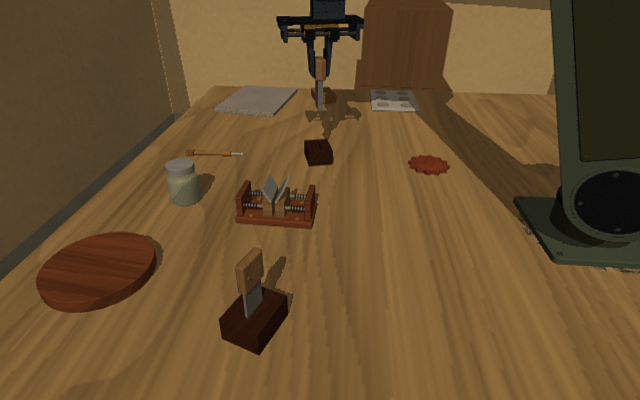

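The blade is out of the block and hangs straight. The side view shows its tip near (320,108), and the thin one is still in its block. I'll turn to the clamp's yaw and stop short of it for a second measurement.

```bash
python3 -m pendant '[{"offset":[0,0,0],"dr":[0,0,0.097],"fingers":0.01},{"offset":[0,0,0],"dr":[0,0,0.097],"fingers":0.01},{"offset":[0,0,0],"dr":[0,0,0.096],"fingers":0.01},{"offset":[0.04,0.01,0],"dr":[0,0,0],"fingers":0.01},{"offset":[0.04,0.01,0],"dr":[0,0,0],"fingers":0.01},{"offset":[0.04,0.01,0],"dr":[0,0,0],"fingers":0.01},{"offset":[0.04,0.01,0],"dr":[0,0,0],"fingers":0.01},{"offset":[0.03,0.01,0],"dr":[0,0,0],"fingers":0.01},{"offset":[0.018,0.001,0],"dr":[0,0,0],"fingers":0.01},{"offset":[0,0,0],"dr":[0,0,0],"fingers":0.01},{"offset":[0,0,0],"dr":[0,0,0],"fingers":0.01}]'
python3 - <<'E'
from h import *
import pickle
st=get_state(); im=read_camera("wrist")[:,:,::-1]; pickle.dump(st,open("w5.pkl","wb"))
cv2.imwrite("pics/w5.png",im); print(st["eef_pos"])
q=proj("wrist",[(590.5,-1.5,60)],st)[0]; print(q)
x0=int(q[0])-70;y0=max(int(q[1])-50,0); print(x0,y0)
cv2.imwrite("pics/w5z.png",cv2.resize(im[y0:y0+105,x0:x0+140],None,fx=5.5,fy=5.5,interpolation=cv2.INTER_CUBIC))
E
```

```text
time_s: 7.2
eef_pos: [588.3, -61.4, 211.6]
ee_rot: [0.72, 0.694, -0.001, -0.0]
wrist_force: [-0.2, -0.4, -0.8]
width: 24.0
[588.33289906 -61.44619256 211.55338788]
[324.08278058 133.20068613]
254 83
```

View pics/w5.png

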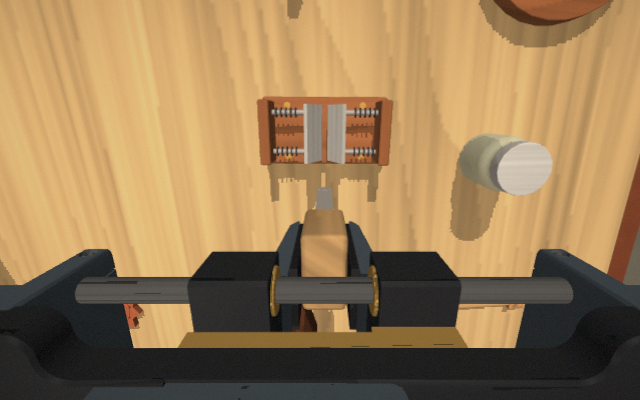

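View pics/w5z.png

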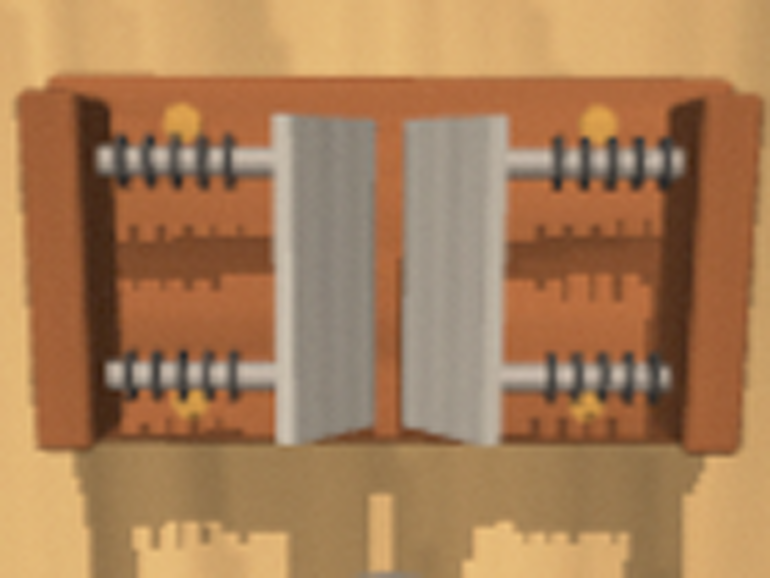

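Run:
```python
from h import *
import pickle
st=pickle.load(open("w5.pkl","rb"))
f=lambda pts,z:cast("wrist",(np.array(pts)+.5)/5.5-.5+[254,83],z,st)
Rt=R.from_quat(st["ee_rot"]).as_matrix()
for n,a in (("lips",f([(273,115),(278,443),(508,115),(499,443)],76)),("posts",f([(17,93),(38,448),(763,96),(739,453)],57)),("gap",f([(375,122),(375,426),(403,122),(402,426)],50))):
    print(n,a.mean(0).round(1),((a-st["eef_pos"])@Rt)[:,:2].round(1).tolist(),((a.mean(0)-st["eef_pos"])@Rt).round(1))
im=cv2.imread("pics/w5.png"); 
g=im[190:206,305:345]; print(cv2.cvtColor(g,cv2.COLOR_BGR2HSV)[::5,:,1].tolist())
# expected blade tip location in image
tip=st["eef_pos"]+Rt@np.array([[-18,-6,72],[18,-6,72],[18,6,72],[18,6,10],[18,-6,10],[18,6,78]]).T.T.__class__([0,0,0]) if 0 else st["eef_pos"]+np.array([[18,-6,60],[18,6,60],[18,-6,10],[18,6,10]])@Rt.T
print(proj("wrist",tip,st))
```

```text
lips [590.8  -1.5  76. ] [[89.8, -20.4], [30.4, -20.7], [89.7, 21.9], [30.4, 21.5]] [ 60.1   0.6 135.5]
posts [590.8  -1.6  57. ] [[94.4, -70.4], [26.3, -70.7], [93.7, 71.8], [25.3, 71.5]] [ 59.9   0.6 154.5]
gap [590.7  -2.1  50. ] [[89.3, -2.2], [29.7, -2.4], [89.3, 3.3], [29.7, 3.2]] [ 59.5   0.5 161.5]
[[121, 123, 122, 124, 124, 124, 121, 121, 123, 123, 124, 121, 69, 36, 39, 41, 39, 40, 36, 38, 41, 39, 41, 39, 37, 40, 79, 118, 121, 122, 123, 121, 124, 123, 118, 119, 118, 119, 120, 118], [120, 122, 122, 123, 123, 122, 124, 121, 122, 122, 123, 98, 56, 42, 41, 44, 42, 41, 43, 39, 40, 44, 42, 41, 42, 39, 54, 104, 122, 121, 122, 128, 125, 123, 118, 119, 120, 118, 120, 120], [120, 120, 123, 122, 124, 124, 124, 121, 123, 126, 121, 71, 44, 40, 42, 42, 39, 44, 39, 38, 41, 40, 42, 42, 42, 42, 39, 80, 115, 123, 124, 124, 123, 122, 117, 118, 120, 116, 121, 120], [121, 119, 123, 125, 123, 124, 123, 124, 121, 122, 102, 62, 41, 41, 40, 40, 42, 40, 42, 40, 41, 44, 39, 43, 42, 44, 42, 67, 108, 124, 124, 122, 121, 123, 119, 122, 118, 118, 119, 120]]
[[316.45094051 193.3130734 ]
 [331.19560197 193.3084716 ]
 [314.57221047 213.33657414]
 [333.03065197 213.33117891]]
```

Both views agree: clamp centre (590.7, -1.6), with the yaw matched within 0.3°. The blade is centred in the grip. I'll move over the mouth and lower the tip to just above it.

```bash
python3 -m pendant '[{"offset":[0.03,0,0],"dr":[0,0,0],"fingers":0.01},{"offset":[0.02,0,0],"dr":[0,0,0],"fingers":0.01},{"offset":[0.01,0.0005,0],"dr":[0,0,0],"fingers":0.01},{"offset":[0,0,0],"dr":[0,0,0],"fingers":0.01},{"offset":[0,0,0.02],"dr":[0,0,0],"fingers":0.01},{"offset":[0,0,0.02],"dr":[0,0,0],"fingers":0.01},{"offset":[0,0,0.015],"dr":[0,0,0],"fingers":0.01},{"offset":[0,0,0],"dr":[0,0,0],"fingers":0.01},{"offset":[0,0,0],"dr":[0,0,0],"fingers":0.01}]'
python3 - <<'E'
from h import *
s=get_state();print(s['eef_pos'],s['wrist_force'],s['moment'])
cv2.imwrite("pics/s6.png",cv2.resize(read_camera("side")[80:260,180:400,::-1],None,fx=3,fy=3,interpolation=cv2.INTER_CUBIC))
E
```

```text
time_s: 8.15
eef_pos: [591.6, -2.5, 157.7]
ee_rot: [0.72, 0.694, -0.0, 0.0]
wrist_force: [-0.1, -0.0, -0.2]
width: 23.6
[591.64974394  -2.49883181 157.65293955] [-0.05199782 -0.00114249 -0.24111372] [-0.09589424  0.03627348 -0.0159239 ]
```

View pics/s6.png

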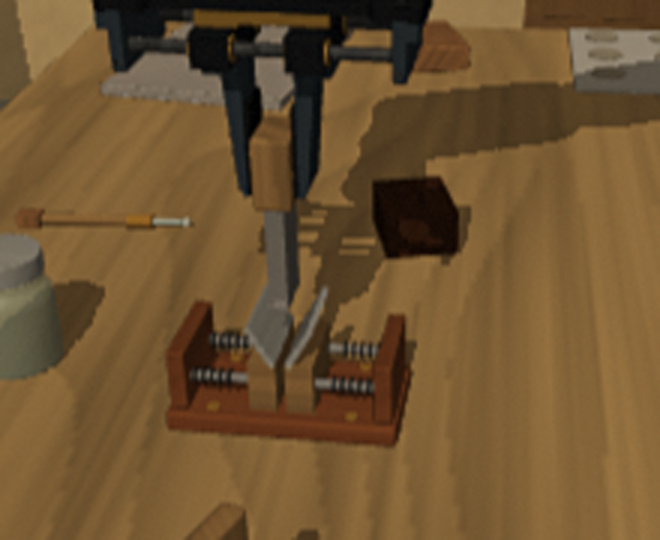

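The tip is centred over the mouth at about (285,300) in the crop. Now descending slowly.

```bash
python3 -m pendant '[{"offset":[0,0,0.004],"dr":[0,0,0],"fingers":0.01},{"offset":[0,0,0.004],"dr":[0,0,0],"fingers":0.01},{"offset":[0,0,0.004],"dr":[0,0,0],"fingers":0.01},{"offset":[0,0,0.004],"dr":[0,0,0],"fingers":0.01}]'; python3 -m pendant '[{"offset":[0,0,0.003],"dr":[0,0,0],"fingers":0.01},{"offset":[0,0,0.003],"dr":[0,0,0],"fingers":0.01},{"offset":[0,0,0.003],"dr":[0,0,0],"fingers":0.01}]';python3 -m pendant '[{"offset":[0,0,0.003],"dr":[0,0,0],"fingers":0.01},{"offset":[0,0,0.003],"dr":[0,0,0],"fingers":0.01}]';python3 -m pendant '[{"offset":[0,0,0.003],"dr":[0,0,0],"fingers":0.01},{"offset":[0,0,0.003],"dr":[0,0,0],"fingers":0.01}]'
```

```text
time_s: 8.6
eef_pos: [591.4, -1.4, 141.2]
ee_rot: [0.72, 0.694, 0.0, 0.0]
wrist_force: [0.2, 1.1, -0.8]
width: 23.8
time_s: 8.9
eef_pos: [591.5, -1.4, 132.2]
ee_rot: [0.72, 0.694, 0.0, -0.0]
wrist_force: [0.2, -0.7, -2.2]
width: 24.1
time_s: 9.1
eef_pos: [591.8, -1.4, 127.4]
ee_rot: [0.72, 0.694, 0.001, 0.0]
wrist_force: [-1.8, 0.8, 8.7]
width: 23.9
time_s: 9.3
eef_pos: [592.5, -1.4, 122.0]
ee_rot: [0.72, 0.694, 0.001, 0.001]
wrist_force: [0.4, 0.1, 3.1]
width: 24.1
```

Contact as expected: 8.7 N at the lips, then sliding. Continuing.

```bash
python3 -m pendant '[{"offset":[0,0,0.003],"dr":[0,0,0],"fingers":0.01},{"offset":[0,0,0.003],"dr":[0,0,0],"fingers":0.01}]'; python3 -m pendant '[{"offset":[0,0,0.003],"dr":[0,0,0],"fingers":0.01},{"offset":[0,0,0.003],"dr":[0,0,0],"fingers":0.01}]';python3 -m pendant '[{"offset":[0,0,0.003],"dr":[0,0,0],"fingers":0.01},{"offset":[0,0,0.002],"dr":[0,0,0],"fingers":0.01}]'
python3 - <<'E'
from h import *
s=get_state();print(s['eef_pos'],s['wrist_force'],s['moment'])
cv2.imwrite("pics/s7.png",cv2.resize(read_camera("side")[80:260,180:400,::-1],None,fx=3,fy=3,interpolation=cv2.INTER_CUBIC))
E
```

```text
time_s: 9.5
eef_pos: [591.8, -1.4, 114.6]
ee_rot: [0.72, 0.694, 0.0, 0.0]
wrist_force: [-0.0, -0.7, 2.6]
width: 24.2
time_s: 9.7
eef_pos: [591.7, -1.4, 108.3]
ee_rot: [0.72, 0.694, 0.0, 0.0]
wrist_force: [-0.9, 0.7, 3.8]
width: 23.7
time_s: 9.9
eef_pos: [591.5, -1.4, 103.1]
ee_rot: [0.72, 0.694, 0.0, -0.0]
wrist_force: [-0.2, -0.9, 3.3]
width: 24.0
[591.4890186   -1.42403025 103.12490003] [-0.21722691 -0.89648132  3.33012028] [-0.08719112  0.10218717 -0.10048591]
```

View pics/s7.png

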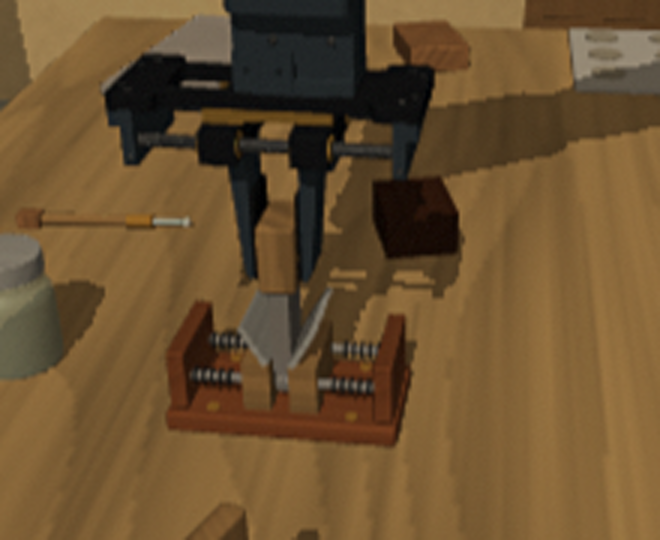

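The blade is between the jaws with its tip just above the floor, at about (290,385) in the crop. Now in small steps, watching force.

```bash
for i in 1 ; do python3 -m pendant '[{"offset":[0,0,0.002],"dr":[0,0,0],"fingers":0.01},{"offset":[0,0,0.002],"dr":[0,0,0],"fingers":0.01}]'; done; python3 -m pendant '[{"offset":[0,0,0.001],"dr":[0,0,0],"fingers":0.01},{"offset":[0,0,0.001],"dr":[0,0,0],"fingers":0.01}]'; python3 -m pendant '[{"offset":[0,0,0],"dr":[0,0,0],"fingers":0.01},{"offset":[0,0,0],"dr":[0,0,0],"fingers":0.01}]'
python3 - <<'E'
from h import *
for i in range(2):
  s=get_state();print(s['eef_pos'],s['wrist_force'])
  im=read_camera("side")
cv2.imwrite("pics/s8.png",cv2.resize(im[130:240,220:340,::-1],None,fx=5,fy=5,interpolation=cv2.INTER_CUBIC))
E
```

```text
time_s: 10.15
eef_pos: [591.4, -1.4, 99.4]
ee_rot: [0.72, 0.694, -0.0, -0.0]
wrist_force: [-0.6, 0.1, 2.9]
width: 24.2
time_s: 10.35
eef_pos: [591.4, -1.4, 97.4]
ee_rot: [0.72, 0.694, -0.0, -0.0]
wrist_force: [-0.3, 0.1, 4.1]
width: 24.1
time_s: 10.55
eef_pos: [591.4, -1.4, 97.2]
ee_rot: [0.72, 0.694, -0.0, -0.0]
wrist_force: [-0.2, 0.5, 1.1]
width: 24.0
[591.36349492  -1.40309006  97.24513957] [-0.18075247  0.49731937  1.05671308]
[591.35161384  -1.40191563  97.21286183] [ 0.38462256 -0.17333311  1.1330831 ]
```

View pics/s8.png

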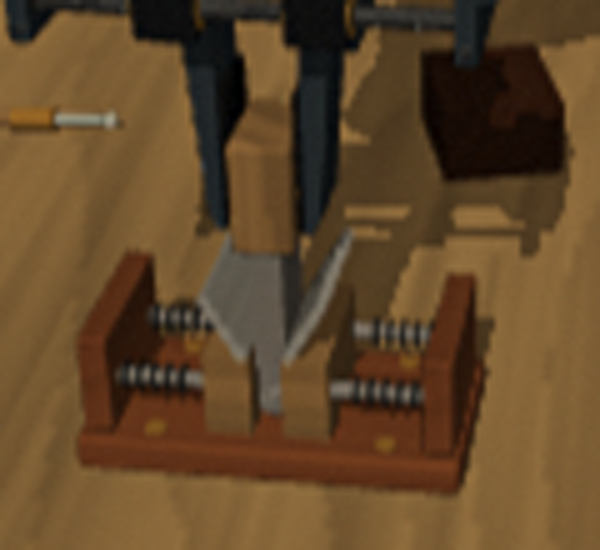

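```bash
python3 -m pendant '[{"offset":[0,0,0.0007],"dr":[0,0,0],"fingers":0.01},{"offset":[0,0,0.0007],"dr":[0,0,0],"fingers":0.01}]'; python3 -m pendant '[{"offset":[0,0,0.0006],"dr":[0,0,0],"fingers":0.01}]';python3 -m pendant '[{"offset":[0,0,0.0005],"dr":[0,0,0],"fingers":0.01}]'
```

```text
time_s: 10.85
eef_pos: [591.4, -1.4, 96.2]
ee_rot: [0.72, 0.694, 0.0, -0.0]
wrist_force: [-0.8, -0.3, 2.7]
width: 23.7
time_s: 10.95
eef_pos: [591.5, -1.4, 95.5]
ee_rot: [0.72, 0.694, 0.0, -0.0]
wrist_force: [-2.2, 0.1, 3.6]
width: 23.7
time_s: 11.05
eef_pos: [591.4, -1.4, 95.0]
ee_rot: [0.72, 0.694, 0.0, -0.0]
wrist_force: [-1.0, 0.3, 3.9]
width: 24.1
```

```bash
for i in 1; do python3 -m pendant '[{"offset":[0,0,0.0005],"dr":[0,0,0],"fingers":0.01}]'; done
python3 - <<'E'
from h import *
im=read_camera("side")
cv2.imwrite("pics/s9.png",cv2.resize(im[160:230,240:320,::-1],None,fx=7,fy=7,interpolation=cv2.INTER_CUBIC))
# where should handle bottom near edge be for depths
for o in (15,17,19): print(o,((proj("side",[(591-12,-1.5+22,o+72),(591+12,-1.5+22,o+72),(591,-1.5+18,o),(591,28,15)])-[240,160]+.5)*7).round(0).tolist())
E
```

```text
time_s: 11.15
eef_pos: [591.5, -1.4, 94.5]
ee_rot: [0.72, 0.694, 0.0, -0.0]
wrist_force: [-1.1, 0.5, 2.6]
width: 23.7
15 [[278.0, 161.0], [188.0, 157.0], [249.0, 378.0], [242.0, 401.0]]
17 [[278.0, 155.0], [187.0, 150.0], [248.0, 372.0], [242.0, 401.0]]
19 [[277.0, 148.0], [187.0, 144.0], [248.0, 366.0], [242.0, 401.0]]
```

View pics/s9.png

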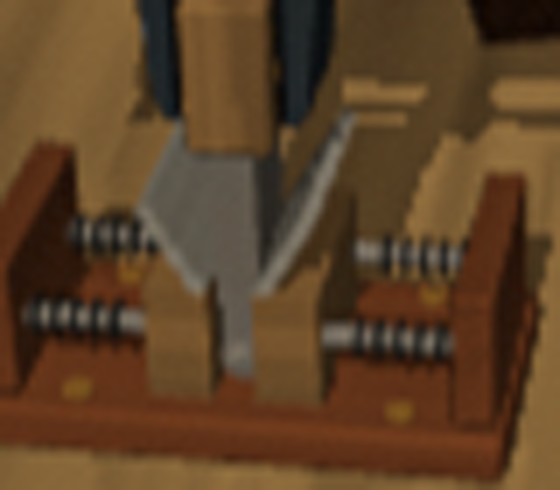

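```bash
python3 -m pendant '[{"offset":[0,0,0.0005],"dr":[0,0,0],"fingers":0.01}]'; python3 -m pendant '[{"offset":[0,0,0.0004],"dr":[0,0,0],"fingers":0.01}]'
```

```text
time_s: 11.3
eef_pos: [591.5, -1.4, 94.0]
ee_rot: [0.72, 0.694, 0.0, 0.0]
wrist_force: [-0.4, -0.3, 2.9]
width: 24.2
time_s: 11.4
eef_pos: [591.5, -1.4, 93.7]
ee_rot: [0.72, 0.694, 0.0, 0.0]
wrist_force: [-1.6, 0.7, 5.9]
width: 23.7
```

```bash
python3 -m pendant '[{"offset":[0,0,0.0004],"dr":[0,0,0],"fingers":0.01}]'; python3 -m pendant '[{"offset":[0,0,0],"dr":[0,0,0],"fingers":0.01},{"offset":[0,0,0],"dr":[0,0,0],"fingers":0.01}]'
```

```text
time_s: 11.5
eef_pos: [591.5, -1.4, 93.7]
ee_rot: [0.72, 0.694, 0.0, 0.0]
wrist_force: [-2.0, 0.0, 7.8]
width: 23.7
time_s: 11.7
eef_pos: [591.5, -1.4, 93.7]
ee_rot: [0.72, 0.694, 0.0, 0.0]
wrist_force: [-1.5, 1.0, 5.7]
width: 24.1
```

The TCP has stopped at 93.7 and force is rising to 7.8 N, so the blade is lightly at the floor. Releasing and retreating upward.

```bash
python3 -m pendant '[{"offset":[0,0,-0.0004],"dr":[0,0,0],"fingers":0.024},{"offset":[0,0,0],"dr":[0,0,0],"fingers":0.03},{"offset":[0,0,0],"dr":[0,0,0],"fingers":0.04},{"offset":[0,0,0],"dr":[0,0,0],"fingers":0.05},{"offset":[0,0,0],"dr":[0,0,0],"fingers":0.05},{"offset":[0,0,0],"dr":[0,0,0],"fingers":0.05}]'
python3 - <<'E'
from h import *
cv2.imwrite("pics/s10.png",cv2.resize(read_camera("side")[130:240,220:340,::-1],None,fx=5,fy=5,interpolation=cv2.INTER_CUBIC))
E
```

```text
time_s: 12.3
eef_pos: [591.4, -1.4, 93.3]
ee_rot: [0.72, 0.694, -0.0, -0.0]
wrist_force: [-0.6, 0.9, -0.1]
width: 50.2
```

View pics/s10.png

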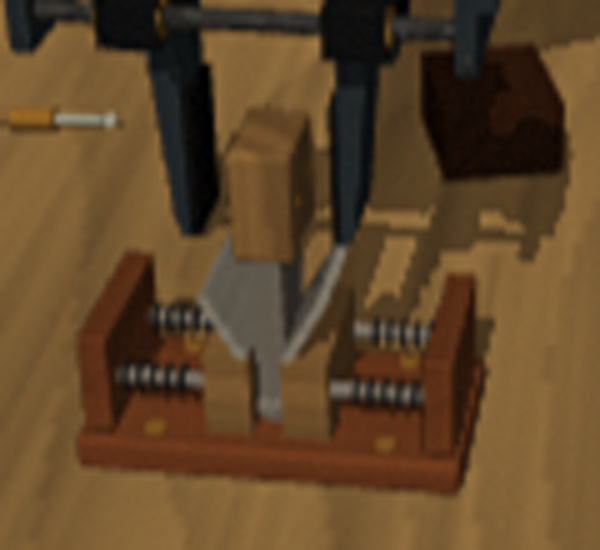

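The fingers are clear on both sides and the blade stands upright in the jaws. Now lifting away.

```bash
python3 -m pendant '[{"offset":[0,0,-0.01],"dr":[0,0,0],"fingers":0.05},{"offset":[0,0,-0.02],"dr":[0,0,0],"fingers":0.05},{"offset":[0,0,-0.03],"dr":[0,0,0],"fingers":0.05},{"offset":[0,0,-0.03],"dr":[0,0,0],"fingers":0.05},{"offset":[0,0,-0.03],"dr":[0,0,0],"fingers":0.05},{"offset":[-0.04,0,0],"dr":[0,0,0],"fingers":0.05},{"offset":[-0.04,0,0],"dr":[0,0,0],"fingers":0.05},{"offset":[0,0,0],"dr":[0,0,0],"fingers":0.05},{"offset":[0,0,0],"dr":[0,0,0],"fingers":0.05},{"offset":[0,0,0],"dr":[0,0,0],"fingers":0.05}]'
python3 - <<'E'
from h import *
cv2.imwrite("pics/s11.png",read_camera("side")[:,:,::-1]);cv2.imwrite("pics/w11.png",read_camera("wrist")[:,:,::-1])
a=cv2.imread("pics/s11.png")
cv2.imwrite("pics/s11z.png",cv2.resize(a[140:240,230:330],None,fx=6,fy=6,interpolation=cv2.INTER_CUBIC))
st=get_state()
for o in (15,17): print(o,((proj("side",[(590.7-12,-1.5+22,o+72),(590.7+12,-1.5+22,o+72),(591,-1.5+22,o+117)])-[230,140]+.5)*6).round(0).tolist())
E
```

```text
time_s: 13.35
eef_pos: [588.5, -80.6, 213.8]
ee_rot: [0.72, 0.694, 0.0, -0.0]
wrist_force: [0.3, -0.6, 0.2]
width: 49.9
15 [[299.0, 258.0], [222.0, 255.0], [252.0, 125.0]]
17 [[299.0, 252.0], [222.0, 249.0], [251.0, 118.0]]
```

View pics/s11.png

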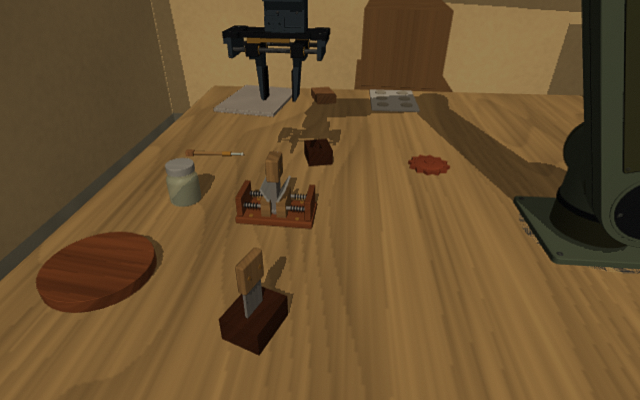

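View pics/s11z.png

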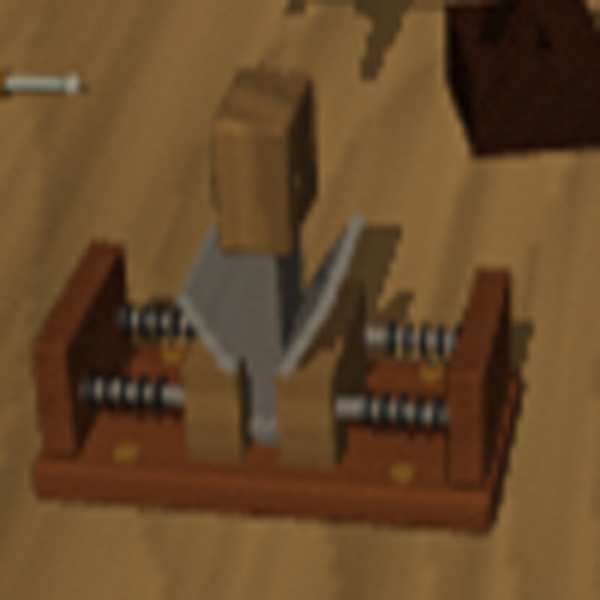

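View pics/w11.png

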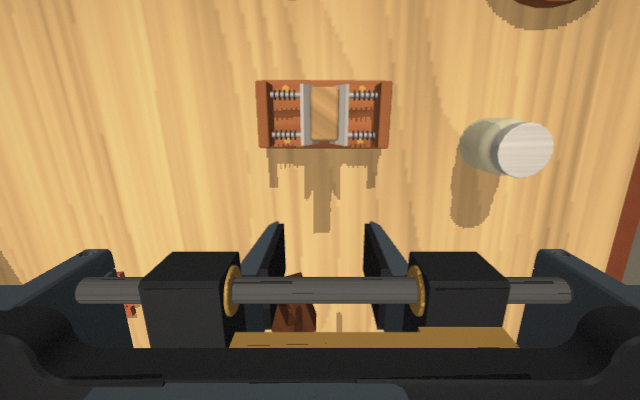

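```bash
python3 -c "
from bench import *
print(finish_job())"
```

```text
the job is handed in; nothing more can be done
None
```

The thick feeler is in the medallion clamp, blade down to the floor, held upright by the jaws. The job was handed in at about 13.5 s, with no verdict reported.

- **What I did:** I drew the thick feeler out of its block, lined it up with the gap and pushed it down in small steps. The drag stayed under about 9 N. I stopped when the arm no longer moved and the force rose to 7.8 N, which I took as light contact with the floor. I then opened the fingers and lifted clear.
- **Last checks that agreed:** The final pictures show the blade upright and centred between the jaws. The thin feeler is still standing in its block, and the gripper is away from everything with wrist force near zero.
- **Check that disagreed:** The arm's height puts the blade end at about 15 mm, which is the clamp floor. The side picture of the handle's lower edge suggests about 1.5 mm higher. That is within the 2 mm calibration error, and the handle's rounded edges may add to it. The steady 5.7 N when I held still after the stop also points to floor contact.

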